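Stand up the check weight and load it on the balance

ROBOT

A 6-joint arm with a two-finger parallel gripper is mounted at the origin on the work surface. World frame = base frame: x ahead of the robot, y to its left, z up, the work surface at z = 0. Lengths are in m, angles in degrees, forces in N, time in s.
With the tool pointing down it reaches from about 0.425 to 0.95 m from the base axis. Payload 3.5 kg.
Tool frame: the origin (TCP) lies at the very end of the fingers, on their centre line; the grasp point (between the pads) lies 19 mm behind it; z points along the fingers, y is the line along which they close (so a half turn about z gives the same grasp; the last joint's range is limited). The gripper opens to 85 mm and grips with 20 to 120 N. Pads are 22 mm wide; open, the fingers measure 114 mm over their backs; the gripper's body (76 mm by 85 mm) begins 54 mm behind the grasp point. The pads swing forward as they close: fully open they stand 13 mm farther back than shut.
Start: joints at [68.182, 16.404, 90.338, -0, 73.258, -8.594], TCP at [0.154, 0.657, 0.231] pointing down, gripper open.
Joint ranges: [-158.93, 158.93], [-51.34, 127.21], [12.03, 142.37], [-87.48, 267.48], [13.55, 161.25], [-162.69, 162.69]. Speed limits (degrees/s): [159.86, 159.86, 180, 180, 180, 180].

INTERFACE

Orientations are given as [roll, pitch, yaw] about the fixed x, y, z axes, in that order (R = Rz(yaw) Ry(pitch) Rx(roll)).
In Python, from cell import robot, viewer gives the robot as it stands. The module is installed in compiled form; this text tells all that it offers.
- The arm moves only by the tool drive_tool, never from a script. Its argument "motion" is text: rows parted by semicolons, each of 4 numbers parted by spaces: the shift along the tool's x, y, z in m, then the turn about the tool's z in rad. In form: dx dy dz roll; .... A call has 1 to 5 rows; each row is the pose to reach, as a shift and turn from the pose commanded when the call began, along the tool's axes at that moment; what a row does not reach only later rows make up. A row lasts 1/10 s, in which the tool goes at most 50 mm and 8.59 degrees, less where a joint would pass 70% of its speed; a pose out of reach is approached as far as the arm can. A call with a gripper value outside its range is refused whole. "fingers" is the opening, from -1 (shut) to 1 (fully open), set as the call begins (left out, the last holds). The fingers move at their own pace and stop on an object; the grip force is fixed at half the most. Time passes only in rows, so rows that repeat a pose let the fingers close. It gives the time, the measured TCP pose, the force, the opening and the grip force at its end, in the units of the state.
- robot.observe(): the state, without advancing time (a new reading comes with each control period).
- viewer.snapshot(name): name is "side" or "top" or "wrist"; returns a dict with "pixels" (480x640x3 uint8, blue, green, red), "fx", "fy", "cx", "cy" (pixels), "position" and "rotation" of the camera in the world. Camera axes: x right, y down, z forward; pixel columns grow to the right and rows downward; lengths in m; the calibration is good to about 2 mm. A picture is of the moment at which its call begins. There is no depth.
- robot.job_done(): hands the job in; it is judged then, once.
The state is a dict: "clock": time; "joint_positions": joint angles; "qd": joint speeds; "joint_torque": joint torques, N m; "tool_pos": TCP position; "eef_rot": TCP orientation; "contact_force": force on the tool from outside, world axes, zero at the start; "wrist_torque": the same for the moment, N m; "opening": finger opening in m; "grip_force": force on a finger pad.
Only numpy, scipy, OpenCV 4.12 (cv2) and the standard library are available. Lean on these libraries where they do the work, as an engineer would, in place of code of your own. Each camera call takes 0.05 s, during which the arm holds its last target. There are 200 camera calls.

TASK

The larger of the two steel check weights is lying on its side on the wooden rest. Pick it up, stand it upright on the bench and let go of it; then take it again from above and set it down gently, upright and in the centre of the balance pan, inside the draught shield, and let go. Do not push the pan down onto its stop, do not knock the shield, and leave the small weight, the bottle and the beaker alone.

Things in the scene. Friction and masses are not known exactly. Their poses are not given: they have to be found in the camera images.
- weight: Large steel check weight, about 500 g, 82 mm tall: body 38 mm diameter, 56 mm high; then a neck 16 mm diameter, 12 mm high; then a knob 26 mm diameter, 14 mm high. Origin: centre of its underside (foot); its z axis runs from foot to knob. At the start it lies on the rest's rails, its axis level, 41 mm above the bench, knob end roughly away from the robot.
- weight_knob (a point): Centre of the large weight's knob, 75 mm from the foot along its axis.
- small_weight: Small steel check weight of the same shape, to be left alone: 58 mm tall, body 28 mm diameter, lying on the other pair of rails of the rest. Origin: centre of its underside; z axis from foot to knob.
- rest: Fixed wooden rest: board 120 mm (own x) by 210 mm (own y), 8 mm thick, with two pairs of rails along x, centred at own y = +58 and -58 mm. Rails are 42 mm long, tops 24 mm above the bench; a pair is 28 mm wide over all, so fingers pass outside it. Either weight may lie on either pair. Origin: centre of the board's underside; z up.
- balance: Fixed laboratory balance, white housing 270 mm (own x, from -160 to +110) by 210 mm (own y), 56 mm high, display panel on its -x side. Origin: on the bench under the pan's centre; z up.
- shield: Draught shield fixed on the balance: four clear walls 4 mm thick round the pan, no lid, inside 156 mm square, centred on the pan, from 56 mm to 157 mm above the bench. Origin as the balance's.
- pan_top (a point): Centre of the top face of the steel balance pan, a plain disc of 100 mm diameter, 80 mm above the bench when empty (so 77 mm below the shield's top edge). It moves with the pan.
- pan (a joint): How far the sprung pan is pressed down, m: 0 when empty, stop at 0.014. Spring about 800 N/m; the large weight alone makes it sink 4 to 7 mm.
- bottle: Bystander: amber glass bottle, 64 mm diameter, 130 mm high, standing on the bench. Origin: centre of its underside.
- beaker: Bystander: glass beaker, 68 mm rim diameter, 85 mm high, standing on the bench. Origin: centre of its underside.

How it is judged (in metres and radians):
On the way:
1. the large weight stands upright on the bench, released (angle between weight's own z axis and vertical below 0.08 rad and height (world z) of weight below 0.02 m and contact force between the fingers and weight below 0.1 N and linear speed of weight below 0.02 m/s), for 0.2 s.
At the end, for the whole second after the job is handed in: The large weight stands upright (within 0.08 rad) on the pan, the centre of its foot within 7 mm of the pan's centre, released and at rest, the pan carrying it (sunk 3 to 9.5 mm) (horizontal distance between weight and pan_top below 0.007 m and angle between weight's own z axis and vertical below 0.08 rad and z of weight in the frame of pan_top between -0.004 and 0.004 m and value of joint pan between 0.003 and 0.0095 m and contact force between the fingers and weight below 0.1 N and linear speed of weight below 0.02 m/s and angular speed of weight below 0.2 rad/s); the robot touches nothing.
It fails at once if the pan is pushed down onto its stop (sunk more than 12.8 mm) (value of joint pan above 0.0128 m).
It fails at once if the draught shield is knocked (more than 8 N) (contact force between shield and anything else above 8 N).
It fails at once if the small weight is moved more than 20 mm (distance of small_weight from where it was at the start of the episode above 0.02 m).
It fails at once if the bottle is moved more than 20 mm (distance of bottle from where it was at the start of the episode above 0.02 m).
It fails at once if the beaker is moved more than 20 mm (distance of beaker from where it was at the start of the episode above 0.02 m).
It also fails if it takes over 56 s, if anything falls off the work surface, if the arm or the gripper's body presses on something with over 40 N, if the wrist force passes 120 N, or if a joint passes its speed limit or range.

## Working session

There is one attempt and no reset: what is moved stays moved. The work goes in short steps, Python scripts to look and compute and a tool call to move; the robot and the scene stay as the last step left them, time stands still between calls to the robot, and variables do not carry over. Pictures are saved under pics/ and viewed, at most 10 in all, crops included, and the job is handed in when it is done.

Besides the shell and the picture viewer there is one more tool, called after ">>>" by a JSON object that holds its "fn" and its "kwargs", one argument or row to a line. drive_tool: Moves the arm, as the interface text tells. Its arguments: {"type":"object","properties":{"motion":{"type":"string"},"fingers":{"type":"number"}},"required":["motion"]}

```bash
mkdir -p pics; python3 - <<'E'
from cell import robot, viewer
import cv2, pickle
print(robot.observe())
for n in("side","top","wrist"):
    s=viewer.snapshot(n); cv2.imwrite(f"pics/{n}0.png",s["pixels"]); pickle.dump(s,open(f"{n}0.pkl","wb"))
    print(n,{k:v for k,v in s.items() if k!="pixels"})
E
```

```text
{'clock': 0.0, 'joint_positions': array([ 6.81811045e+01,  1.64542460e+01,  9.04226978e+01, -3.01735521e-03,
        7.32569633e+01, -8.59599070e+00]), 'qd': array([ 0.01663271,  0.05882062, -0.00422982, -0.05819754,  0.01770482,
        0.01460387]), 'joint_torque': array([ 1.07757191e-03, -4.05989099e+01, -2.92625302e+01, -1.50784708e-04,
        5.93170829e-03, -7.40236725e-07]), 'tool_pos': array([0.15415685, 0.65649191, 0.22993883]), 'eef_rot': array([-1.79867166e+02, -1.71595979e-02,  1.66777948e+02]), 'contact_force': array([ 0.2243224 ,  0.56067348, -0.24064681]), 'wrist_torque': array([-0.04780815,  0.0056721 , -0.01315386]), 'grip_force': 0.0, 'opening': 0.0857218400952743}
side {'fx': 457.89445476109194, 'fy': 457.89445476109194, 'cx': 314.6573396059476, 'cy': 243.3132983538116, 'position': array([0.38400995, 0.60753023, 0.45618014]), 'rotation': array([-120.45338209,   -0.38140432, -156.6773823 ])}
top {'fx': 468.62412124963254, 'fy': 468.62412124963254, 'cx': 325.15362140168156, 'cy': 241.2452986494885, 'position': array([5.12660154e-01, 5.28863631e-04, 1.00409683e+00]), 'rotation': array([-173.14501879,    1.51768917,  -91.58648405])}
wrist {'fx': 387.2476414661173, 'fy': 387.2476414661173, 'cx': 321.75123265859014, 'cy': 242.02689364916324, 'position': array([0.08738176, 0.67310015, 0.37346053]), 'rotation': array([164.16726977,   0.18030071,  76.69045075])}
```

View pics/top0.png

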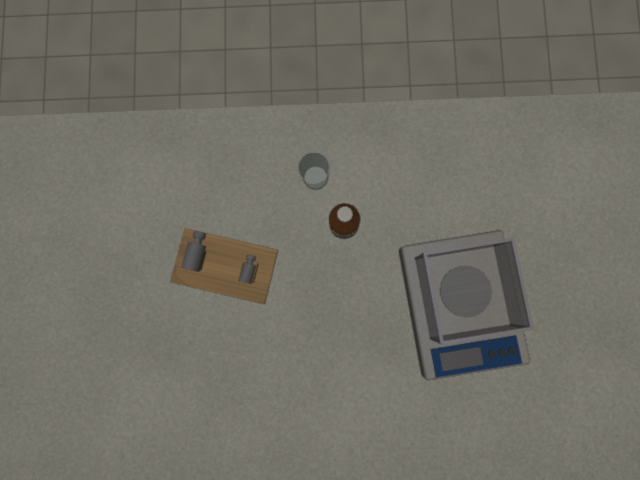

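View pics/side0.png

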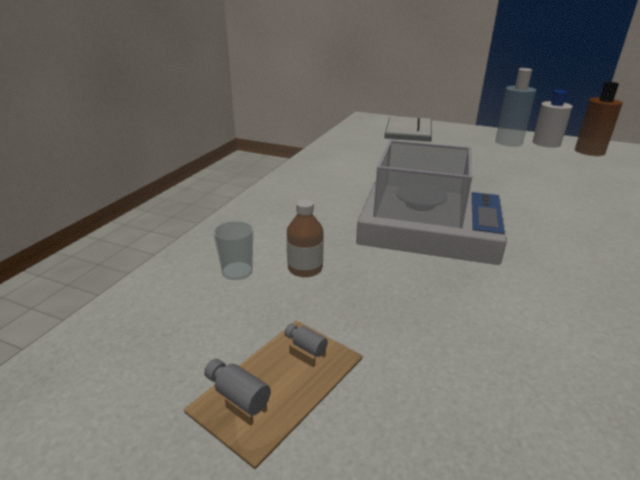

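Top: large weight around (195,252), small weight (248,269), pan centre (465,291). Side: large weight from knob (215,370) to body (242,388), rest below it. Next, zoom for precise pixels.

```bash
python3 - <<'E'
import cv2, numpy as np
t=cv2.imread("pics/top0.png"); s=cv2.imread("pics/side0.png"); w=cv2.imread("pics/wrist0.png")
f=lambda im,x,y,wd,h,k: cv2.resize(im[y:y+h,x:x+wd],None,fx=k,fy=k,interpolation=cv2.INTER_CUBIC)
a=f(t,160,220,100,75,4); b=f(s,185,340,100,75,4); c=f(t,393,225,150,112,400/150); d=cv2.resize(w,(400,300))
c=cv2.resize(c,(400,300))
m=np.vstack([np.hstack([a,b]),np.hstack([c,d])]); m=cv2.convertScaleAbs(m,alpha=1.6,beta=0)
cv2.imwrite("pics/m1.png",m)
E
```

```text
(no output)
```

View pics/m1.png

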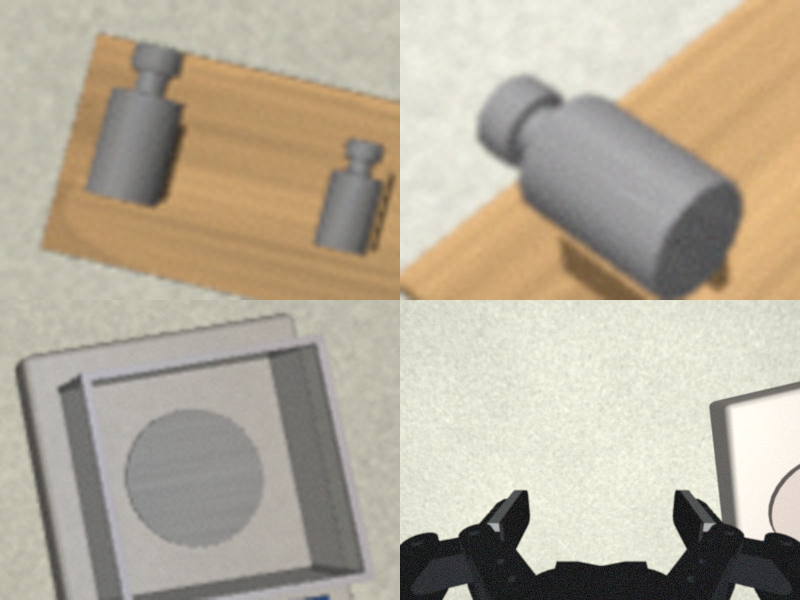

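Montage: top view weight runs foot (125,200) to knob (158,60) in the crop; the side view shows the axis clearly; pan disc spans columns 124–264, rows 408–547. I'll fit the weight's pose to its silhouettes and the pan centre to both views.

```bash
cat > h.py <<'E'
import cv2, numpy as np, pickle
from scipy.spatial.transform import Rotation as R
from scipy.optimize import minimize
def proj(s,P):
    c=(np.atleast_2d(P)-s["position"])@R.from_euler("xyz",s["rotation"],degrees=True).as_matrix()
    return np.c_[s["fx"]*c[:,0]/c[:,2]+s["cx"],s["fy"]*c[:,1]/c[:,2]+s["cy"]]
def back(s,uv,z):
    d=np.c_[(np.array(uv,float)-[s["cx"],s["cy"]])/[s["fx"],s["fy"]],np.ones(len(uv))]@R.from_euler("xyz",s["rotation"],degrees=True).as_matrix().T
    return s["position"]+d*((z-s["position"][2])/d[:,2])[:,None]
T=np.linspace(0,2*np.pi,40)
def sil(s,foot,ax,k=4,shape=(480,640)):
    "k-times upsampled silhouette of the large weight"
    ax=ax/np.linalg.norm(ax); u=np.cross(ax,[.3,.5,-.7]); u/=np.linalg.norm(u); v=np.cross(ax,u)
    m=np.zeros((shape[0]*k,shape[1]*k),np.uint8)
    for a,b,r in((0,.056,.019),(.056,.068,.008),(.068,.082,.013)):
        P=np.vstack([foot+h*ax+r*(np.cos(T)[:,None]*u+np.sin(T)[:,None]*v) for h in(a,b)])
        cv2.fillConvexPoly(m,cv2.convexHull(np.round(proj(s,P)*k).astype(np.int32)),255)
    return m
def graymask(s,box,thr):
    hsv=cv2.cvtColor(s["pixels"],cv2.COLOR_BGR2HSV); m=((hsv[...,1]<60)&(hsv[...,2]<thr)).astype(np.uint8)*255
    o=np.zeros_like(m); x,y,w,h=box; o[y:y+h,x:x+w]=m[y:y+h,x:x+w]
    n,l,st,_=cv2.connectedComponentsWithStats(o); return (l==1+np.argmax(st[1:,4])).astype(np.uint8)*255
E
python3 - <<'E'
from h import *
t,s=[pickle.load(open(n+"0.pkl","rb")) for n in("top","side")]
mt=graymask(t,(170,225,50,55),92); ms=graymask(s,(195,350,85,70),110)
print([(m>0).sum() for m in(mt,ms)], [cv2.boundingRect(m) for m in (mt,ms)])
def cost(p,views):
    f=np.array([p[0],p[1],.041]); a=np.array([np.cos(p[2]),np.sin(p[2]),0]); e=0
    for c,m in views:
        q=cv2.resize(sil(c,f,a),(640,480),interpolation=cv2.INTER_AREA)
        e+=np.abs(q.astype(float)-m).sum()/m.sum()
    return e
f=back(t,[(191,269)],.041)[0]; k=back(t,[(199,236)],.041)[0]; d=k-f
x0=[f[0],f[1],np.arctan2(d[1],d[0])]; print(x0,np.linalg.norm(d))
for v in([(t,mt)],[(s,ms)],[(t,mt),(s,ms)]):
    r=minimize(cost,x0,args=(v,),method="Nelder-Mead",options=dict(initial_simplex=np.array([x0]+[np.add(x0,q) for q in np.diag([.01,.01,.1])]),xatol=1e-4,fatol=1e-4))
    print(r.x.round(4),np.degrees(r.x[2]).round(1),r.fun)
# pan
print("pan",back(t,[(465.75,291.3)],.08), proj(s,back(t,[(465.75,291.3)],.08)))
# shield top corners: inner opening corners seen in crop
cr=lambda x,y:(393+x*.375,225+(y-300)*112/300)
print(back(t,[cr(322,341),cr(60,386+0),cr(372,573),],.157))
print("bottle",back(t,[(345,214)],.13),"beaker",back(t,[(314,165)],.085))
E
```

```text
[np.int64(597), np.int64(2025)] [(182, 231, 23, 40), (204, 359, 66, 56)]
[np.float64(0.5798322349532904), np.float64(0.30233336235649627), np.float64(-0.23465521063250158)] 0.07040515529717829
[ 0.578   0.3033 -0.236 ] -13.5 0.12326337570203962
[ 0.5796  0.304  -0.2576] -14.8 0.10254175744371823
[ 0.5783  0.3038 -0.2512] -14.4 0.23279396741636044
pan [[ 0.51789282 -0.24896067  0.08      ]] [[421.55955807 193.28470926]]
[[ 0.60631973 -0.31978047  0.157     ]
 [ 0.58125894 -0.14208226  0.157     ]
 [ 0.45186631 -0.3408974   0.157     ]]
bottle [[ 0.66907556 -0.0181806   0.13      ]] beaker [[0.77933566 0.04001484 0.085     ]]
```

>>> {"fn": "drive_tool", "kwargs": {
  "motion": "-0.044 -0.019 0 0; -0.088 -0.038 0 0; -0.132 -0.057 0 0; -0.176 -0.076 0 0; -0.22 -0.095 0 0",
  "fingers": 1
}}

```text
clock: 0.65
tool_pos: [0.3479, 0.5129, 0.231]
eef_rot: [-180.0, -0.0, 166.8]
contact_force: [0.1, 1.1, 0.8]
opening: 0.0857
grip_force: 0.0
```

>>> {"fn": "drive_tool", "kwargs": {
  "motion": "-0.044 -0.019 0 0; -0.088 -0.038 0 0; -0.132 -0.057 0 0; -0.176 -0.076 0 0; -0.22 -0.095 0 0"
}}

```text
clock: 1.15
tool_pos: [0.5404, 0.37, 0.231]
eef_rot: [-180.0, -0.0, 166.8]
contact_force: [0.5, 0.2, 1.3]
opening: 0.0854
grip_force: 0.0
```

>>> {"fn": "drive_tool", "kwargs": {
  "motion": "-0.044 -0.019 0.02 0; -0.088 -0.038 0.04 0; -0.13 -0.057 0.06 0.015; -0.13 -0.057 0.09 0.015; -0.13 -0.057 0.09 0.015"
}}

```text
clock: 1.65
tool_pos: [0.6504, 0.2836, 0.1344]
eef_rot: [-179.7, -0.6, 165.8]
contact_force: [-0.8, 0.3, -1.4]
opening: 0.0855
grip_force: 0.0
```

```bash
python3 - <<'E'
from h import *
from cell import robot, viewer
o=robot.observe();print(o["tool_pos"],o["eef_rot"])
s=viewer.snapshot("wrist");pickle.dump(s,open("w1.pkl","wb"))
im=s["pixels"].copy()
for f,a in(((.579,.3037,.041),(np.cos(-.245),np.sin(-.245),0)),):
    m=cv2.resize(sil(s,np.array(f),np.array(a)),(640,480)); c,_=cv2.findContours((m>127).astype(np.uint8),0,2); cv2.drawContours(im,c,-1,(0,0,255),1)
cv2.imwrite("pics/w1.png",im)
E
```

```text
[0.65039599 0.28358788 0.13442773] [-179.6742403    -0.58303541  165.7501233 ]
```

View pics/w1.png

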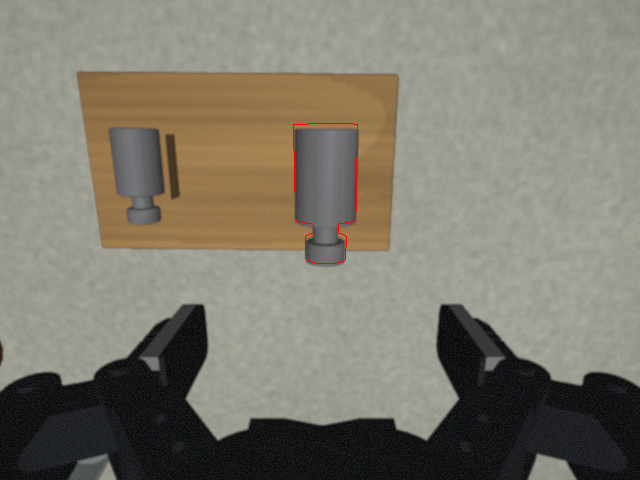

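The weight's outline matches (knob at (326,250), fingers centred at column 322); about 1 mm off. Descending and gripping the knob.

>>> {"fn": "drive_tool", "kwargs": {
  "motion": "0 0 0.03 0; 0 0 0.06 0; 0 0 0.09 0; 0 0 0.114 0; 0 0 0.114 0"
}}

```text
clock: 2.2
tool_pos: [0.6496, 0.287, 0.0247]
eef_rot: [-179.8, -0.3, 166.0]
contact_force: [-0.2, -0.3, 0.4]
opening: 0.0853
grip_force: 0.0
```

>>> {"fn": "drive_tool", "kwargs": {
  "motion": "0 0 0 0; 0 0 0 0; 0 0 0 0; 0 0 0 0; 0 0 0 0",
  "fingers": -1
}}

```text
clock: 2.7
tool_pos: [0.6539, 0.2859, 0.029]
eef_rot: [180.0, 0.2, 165.9]
contact_force: [0.4, -2.4, 2.5]
opening: 0.0235
grip_force: 58.6
```

>>> {"fn": "drive_tool", "kwargs": {
  "motion": "0 0 0 0; 0 0 0 0; 0 0 0 0"
}}

```text
clock: 3.0
tool_pos: [0.654, 0.2859, 0.0285]
eef_rot: [180.0, 0.2, 165.9]
contact_force: [1.7, -3.0, 3.8]
opening: 0.0236
grip_force: 58.8
```

>>> {"fn": "drive_tool", "kwargs": {
  "motion": "0 0 -0.015 0; 0 0 -0.03 0; 0 0 -0.045 0; 0 0 -0.06 0; 0 0 -0.075 0"
}}

```text
clock: 3.5
tool_pos: [0.6525, 0.2865, 0.1035]
eef_rot: [180.0, -0.0, 165.9]
contact_force: [-0.4, -0.2, -4.8]
opening: 0.023
grip_force: 59.2
```

>>> {"fn": "drive_tool", "kwargs": {
  "motion": "0 0 -0.02 0; 0 0 -0.04 0; 0 0 -0.06 0; 0 0 -0.075 0; 0 0 -0.075 0"
}}

```text
clock: 4.0
tool_pos: [0.6544, 0.2868, 0.1817]
eef_rot: [179.8, 0.3, 165.9]
contact_force: [0.3, -0.1, -4.6]
opening: 0.0236
grip_force: 59.1
```

```bash
python3 - <<'E'
from h import *
from cell import robot, viewer
o=robot.observe();print(o["tool_pos"],o["eef_rot"],o["contact_force"],o["wrist_torque"],o["opening"])
ims=[]
for n in("side","wrist"):
    s=viewer.snapshot(n);pickle.dump(s,open(n+"2.pkl","wb"));ims.append(cv2.resize(s["pixels"],(400,300)))
cv2.imwrite("pics/l2.png",cv2.convertScaleAbs(np.hstack(ims),alpha=1.4))
E
```

```text
[0.65443377 0.28683814 0.18172425] [179.80209994   0.33025525 165.91761097] [ 0.2653133  -0.11500173 -4.55303901] [-0.08398718 -0.35380817 -0.01429875] 0.023617196480744035
```

View pics/l2.png

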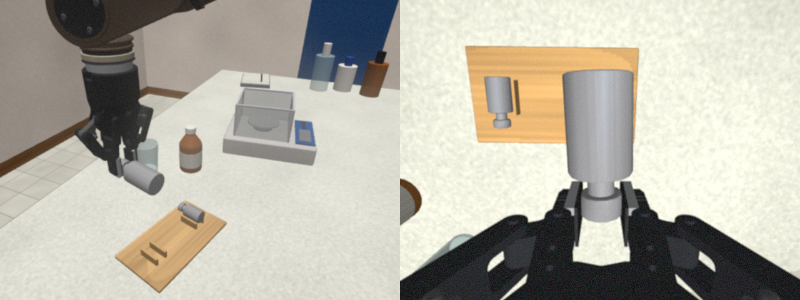

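The weight is held by the knob, drooping only slightly, and the wrist image shows it square between the pads. The droop can be turned into an upright stance by bracing the foot against the board's far edge while moving the knob back. First I'll measure droop and the board edge.

```bash
python3 - <<'E'
from h import *
e=np.array([np.cos(-.246),np.sin(-.246),0]); 
t=pickle.load(open("top0.pkl","rb")); w=pickle.load(open("w1.pkl","rb"))
P=back(t,[(184.5,228.8),(277,247)],.008);print("far edge top",P,P@e)
w["rotation"]=w["rotation"]; Q=back(w,[(102,248),(388,250)],.008);print("wrist",Q,Q@e, "old foot@e",np.array([.579,.3037,0])@e)
s=pickle.load(open("side2.pkl","rb")); wr=pickle.load(open("wrist2.pkl","rb"))
ms=graymask(s,(190,255,80,60),110); mw=graymask(wr,(250,100,130,190),140)
print(cv2.boundingRect(ms),cv2.boundingRect(mw))
K=np.array([.654,.2865,.1825+.0135])
for nm,v in(("side",[(s,ms)]),("wrist",[(wr,mw)])):
  def c(p):
    a=np.cos(p[0])*e+np.array([0,0,np.sin(p[0])]); k=K+p[1]*e+np.array([0,0,p[2]]); 
    return sum(np.abs(cv2.resize(sil(q,k-.075*a,a,2),(640,480),interpolation=cv2.INTER_AREA).astype(float)-m).sum()/m.sum() for q,m in v)
  r=min((minimize(c,[f,0,0],method="Nelder-Mead",options=dict(initial_simplex=[[f,0,0],[f+.1,0,0],[f,.005,0],[f,0,.005]])) for f in(.1,.4)),key=lambda r:r.fun); print(nm,np.degrees(r.x[0]),r.x,r.fun)
E
```

```text
far edge top [[0.66967987 0.32744635 0.008     ]
 [0.62389823 0.12718347 0.008     ]] [0.56977687 0.5741428 ]
wrist [[0.62144845 0.12482408 0.008     ]
 [0.67415532 0.32667173 0.008     ]] [0.57234134 0.57430622] old foot@e 0.4876098405531742
(190, 255, 73, 57) (260, 111, 114, 179)
side 1.8278052122317734 [ 0.03190122 -0.00037399 -0.00421719] 0.7869608987118768
wrist -7.60955664823784 [-1.32811818e-01  1.07358399e-04 -1.52705294e-02] 0.3132161697646463
```

```bash
python3 - <<'E'
from h import *
e=np.array([np.cos(-.246),np.sin(-.246),0]); f=np.array([-e[1],e[0],0])
K=np.array([.654,.2865,.196])
for n in("side","wrist"):
  s=pickle.load(open(n+"2.pkl","rb"))
  for d in(0,10,20,30):
    a=np.cos(np.radians(d))*e+np.array([0,0,np.sin(np.radians(d))]); b=K-.075*a
    P=proj(s,np.array([b,b+.056*a,b+.019*f,b-.019*f,b+.056*a+.019*f,b+.056*a-.019*f]))
    print(n,d,P[:2].round(0).tolist(),"w",np.linalg.norm(P[2]-P[3]).round(1),np.linalg.norm(P[4]-P[5]).round(1))
    if n=="side": 
        m=sil(s,b,a,1); print(cv2.boundingRect(m))
s=pickle.load(open("wrist2.pkl","rb"))["pixels"]; q=pickle.load(open("side2.pkl","rb"))["pixels"][230:330,150:283]
i=np.hstack([cv2.resize(q,(560,420)),cv2.resize(s[90:300,240:360],(240,420))]); cv2.imwrite("pics/z.png",cv2.convertScaleAbs(i,alpha=1.5))
E
```

```text
side 0 [[249.0, 289.0], [209.0, 269.0]] w 33.6 32.8
(183, 249, 81, 59)
side 10 [[249.0, 299.0], [210.0, 271.0]] w 33.4 32.7
(183, 248, 80, 69)
side 20 [[247.0, 308.0], [209.0, 274.0]] w 33.2 32.7
(183, 248, 79, 76)
side 30 [[244.0, 315.0], [209.0, 276.0]] w 32.9 32.6
(183, 249, 76, 80)
wrist 0 [[321.0, 113.0], [321.0, 281.0]] w 122.4 108.5
wrist 10 [[321.0, 118.0], [321.0, 279.0]] w 110.6 105.9
wrist 20 [[321.0, 129.0], [321.0, 278.0]] w 100.7 103.5
wrist 30 [[321.0, 143.0], [321.0, 278.0]] w 92.5 101.1
```

View pics/z.png

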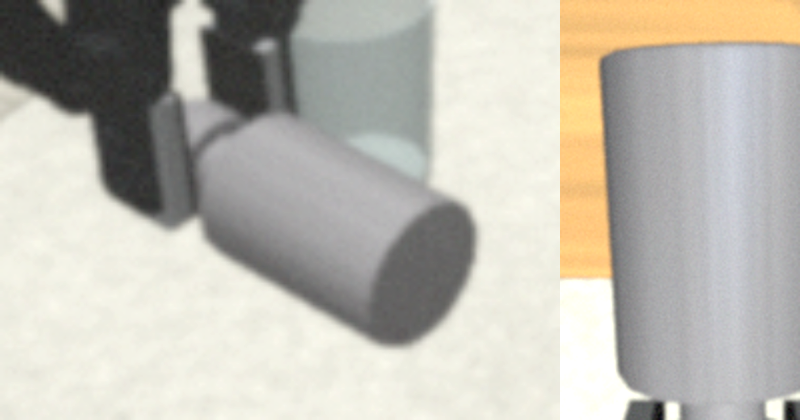

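Droop is only about 5° (foot centre at side pixel (251,295)). I'll go beyond the board's far edge and feel for the bench.

>>> {"fn": "drive_tool", "kwargs": {
  "motion": "-0.03 0 0 0; -0.06 0 0.03 0; -0.09 0 0.07 0; -0.09 0 0.11 0; -0.09 0 0.145 0"
}}

```text
clock: 4.6
tool_pos: [0.7386, 0.263, 0.0268]
eef_rot: [-179.9, -0.3, 165.8]
contact_force: [-0.6, -0.5, -6.2]
opening: 0.0234
grip_force: 59.4
```

>>> {"fn": "drive_tool", "kwargs": {
  "motion": "0 0 0.003 0; 0 0 0.006 0; 0 0 0.009 0; 0 0 0.009 0; 0 0 0.009 0"
}}

```text
clock: 5.1
tool_pos: [0.7414, 0.2648, 0.0262]
eef_rot: [179.9, 0.2, 165.9]
contact_force: [0.6, -0.4, -5.1]
opening: 0.0234
grip_force: 59.9
```

>>> {"fn": "drive_tool", "kwargs": {
  "motion": "0 0 0.003 0; 0 0 0.003 0; 0 0 0.003 0"
}}

```text
clock: 5.4
tool_pos: [0.7399, 0.2643, 0.0203]
eef_rot: [-180.0, -0.0, 165.9]
contact_force: [0.3, 0.3, -5.0]
opening: 0.0233
grip_force: 59.9
```

>>> {"fn": "drive_tool", "kwargs": {
  "motion": "0 0 0.003 0; 0 0 0.003 0; 0 0 0.003 0"
}}

```text
clock: 5.7
tool_pos: [0.7404, 0.2644, 0.0178]
eef_rot: [180.0, 0.0, 165.9]
contact_force: [0.4, 0.1, -4.0]
opening: 0.0236
grip_force: 60.1
```

>>> {"fn": "drive_tool", "kwargs": {
  "motion": "0 0 0.003 0; 0 0 0.003 0; 0 0 0.003 0"
}}

```text
clock: 6.0
tool_pos: [0.741, 0.2643, 0.0153]
eef_rot: [180.0, 0.1, 165.9]
contact_force: [2.6, -0.6, -0.5]
opening: 0.0232
grip_force: 60.3
```

>>> {"fn": "drive_tool", "kwargs": {
  "motion": "0 0 -0.0075 0; 0.004 0 -0.0075 0; 0.007 0 -0.0075 0; 0.007 0 -0.0075 0"
}}

```text
clock: 6.4
tool_pos: [0.7329, 0.2661, 0.0215]
eef_rot: [-180.0, 0.0, 165.9]
contact_force: [1.3, -1.4, -5.8]
opening: 0.0234
grip_force: 60.0
```

>>> {"fn": "drive_tool", "kwargs": {
  "motion": "0.002 0 0 0; 0.004 0 0 0; 0.004 0 0 0"
}}

```text
clock: 6.7
tool_pos: [0.732, 0.2663, 0.0234]
eef_rot: [179.9, 0.4, 165.9]
contact_force: [5.5, -1.7, -3.6]
opening: 0.0235
grip_force: 60.0
```

>>> {"fn": "drive_tool", "kwargs": {
  "motion": "0.002 0 -0.005 0; 0.005 0 -0.011 0; 0.0085 0 -0.016 0; 0.0085 0 -0.016 0"
}}

```text
clock: 7.1
tool_pos: [0.7232, 0.2688, 0.0401]
eef_rot: [179.9, 0.3, 165.9]
contact_force: [5.9, -2.2, -1.4]
opening: 0.0232
grip_force: 60.0
```

>>> {"fn": "drive_tool", "kwargs": {
  "motion": "0.004 0 -0.005 0; 0.008 0 -0.0095 0; 0.0128 0 -0.0139 0; 0.0128 0 -0.0139 0"
}}

```text
clock: 7.5
tool_pos: [0.7108, 0.2721, 0.0541]
eef_rot: [179.9, 0.3, 165.9]
contact_force: [5.4, -2.6, -0.1]
opening: 0.0232
grip_force: 60.0
```

```bash
python3 - <<'E'
from h import *
from cell import robot, viewer
s=viewer.snapshot("side");pickle.dump(s,open("side3.pkl","wb"))
x,y=[int(v) for v in proj(s,[.70,.27,.05])[0]];print(x,y)
x=max(x-90,0);y=max(y-70,0)
w=viewer.snapshot("wrist")["pixels"]
cv2.imwrite("pics/a3.png",cv2.convertScaleAbs(np.hstack([cv2.resize(s["pixels"][y:y+150,x:x+180],(420,350)),cv2.resize(w,(380,350))]),alpha=1.5))
E
```

```text
189 344
```

View pics/a3.png

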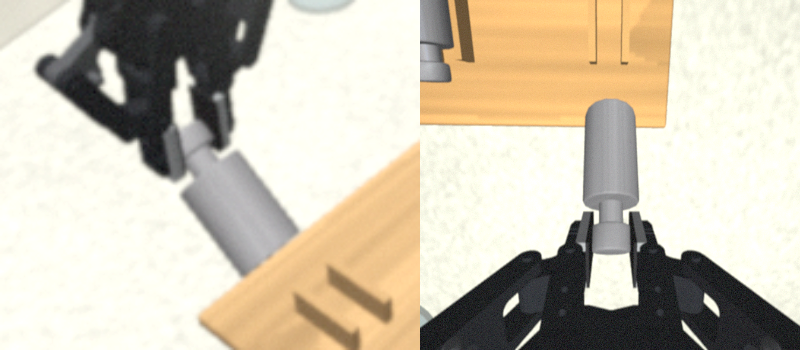

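The weight is now about 40° up, with its foot braced on the board edge at around (285,240) in the left crop. I'll carry on along the arc.

>>> {"fn": "drive_tool", "kwargs": {
  "motion": "0.005 0 -0.004 0; 0.0105 0 -0.0073 0; 0.016 0 -0.0102 0; 0.0218 0 -0.0126 0; 0.0278 0 -0.0145 0"
}}

```text
clock: 8.1
tool_pos: [0.6849, 0.2789, 0.0696]
eef_rot: [179.9, 0.4, 165.9]
contact_force: [4.8, -1.5, 2.8]
opening: 0.0233
grip_force: 60.5
```

>>> {"fn": "drive_tool", "kwargs": {
  "motion": "0.006 0 -0.0014 0; 0.0125 0 -0.0022 0; 0.0188 0 -0.0025 0; 0.025 0 -0.0022 0; 0.03 0 -0.0015 0"
}}

```text
clock: 8.6
tool_pos: [0.6568, 0.2867, 0.0739]
eef_rot: [179.8, 0.6, 165.9]
contact_force: [3.1, -2.9, 11.7]
opening: 0.023
grip_force: 62.1
```

>>> {"fn": "drive_tool", "kwargs": {
  "motion": "0 0 -0.02 0; 0 0 -0.04 0; -0.04 0 -0.04 0; -0.08 0 -0.04 0; -0.08 0 -0.04 0"
}}

```text
clock: 9.1
tool_pos: [0.7324, 0.2646, 0.105]
eef_rot: [-179.9, -0.1, 165.8]
contact_force: [-0.3, 0.1, -4.5]
opening: 0.0235
grip_force: 60.7
```

```bash
python3 - <<'E'
from h import *
from cell import robot, viewer
s=viewer.snapshot("side");pickle.dump(s,open("side4.pkl","wb"))
o=robot.observe();print(o["tool_pos"])
x,y=[int(v) for v in proj(s,o["tool_pos"])[0]];print(x,y)
x=max(x-90,0);y=max(y-70,0)
w=viewer.snapshot("wrist")["pixels"]
cv2.imwrite("pics/a4.png",cv2.convertScaleAbs(np.hstack([cv2.resize(s["pixels"][y:y+150,x:x+180],(420,350)),cv2.resize(w,(380,350))]),alpha=1.5))
E
```

```text
[0.72971346 0.26566611 0.10453052]
165 302
```

View pics/a4.png

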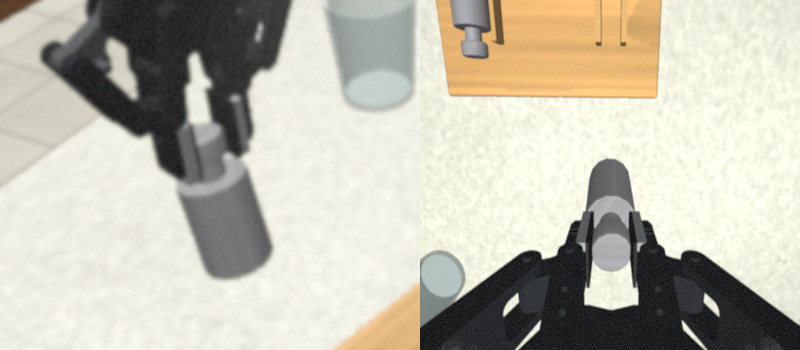

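The weight is about 10° off upright, foot clear of board. Lower, touch the bench, then tip the remainder.

>>> {"fn": "drive_tool", "kwargs": {
  "motion": "0 0 0.015 0; 0 0 0.03 0; 0 0 0.038 0; 0 0 0.038 0"
}}

```text
clock: 9.6
tool_pos: [0.7289, 0.2671, 0.0679]
eef_rot: [-179.9, -0.1, 165.9]
contact_force: [0.2, -0.4, -4.4]
opening: 0.0235
grip_force: 60.7
```

>>> {"fn": "drive_tool", "kwargs": {
  "motion": "0 0 0.003 0; 0 0 0.003 0; 0 0 0.006 0; 0 0 0.006 0; 0 0 0.006 0"
}}

```text
clock: 10.1
tool_pos: [0.7316, 0.267, 0.0667]
eef_rot: [179.9, 0.2, 165.9]
contact_force: [-1.3, -0.0, 5.3]
opening: 0.0234
grip_force: 61.8
```

>>> {"fn": "drive_tool", "kwargs": {
  "motion": "0.004 0 0.001 0; 0.008 0 0.002 0; 0.012 0 0.003 0; 0.015 0 0.004 0; 0.015 0 0.004 0"
}}

```text
clock: 10.6
tool_pos: [0.72, 0.2701, 0.0655]
eef_rot: [179.8, 0.7, 165.9]
contact_force: [1.0, -3.0, 8.5]
opening: 0.0234
grip_force: 62.5
```

>>> {"fn": "drive_tool", "kwargs": {
  "motion": "0 0 0.002 0; 0 0 0.003 0; 0 0 0.004 0; 0 0 0.004 0"
}}

```text
clock: 11.0
tool_pos: [0.7219, 0.27, 0.0656]
eef_rot: [179.8, 0.9, 165.9]
contact_force: [-1.4, -4.4, 18.3]
opening: 0.0234
grip_force: 63.5
```

```bash
python3 - <<'E'
from h import *
from cell import robot, viewer
s=viewer.snapshot("side")
o=robot.observe();print(o["tool_pos"],o["contact_force"],o["wrist_torque"])
x,y=[int(v) for v in proj(s,o["tool_pos"])[0]];print(x,y)
x=max(x-90,0);y=max(y-70,0)
w=viewer.snapshot("wrist")["pixels"]
cv2.imwrite("pics/a5.png",cv2.convertScaleAbs(np.hstack([cv2.resize(s["pixels"][y:y+150,x:x+180],(420,350)),cv2.resize(w,(380,350))]),alpha=1.5))
E
```

```text
[0.72181814 0.26999728 0.06557474] [-2.78544121 -4.25920634 18.96446771] [-0.94446907  0.0739312  -0.06276801]
173 330
```

View pics/a5.png

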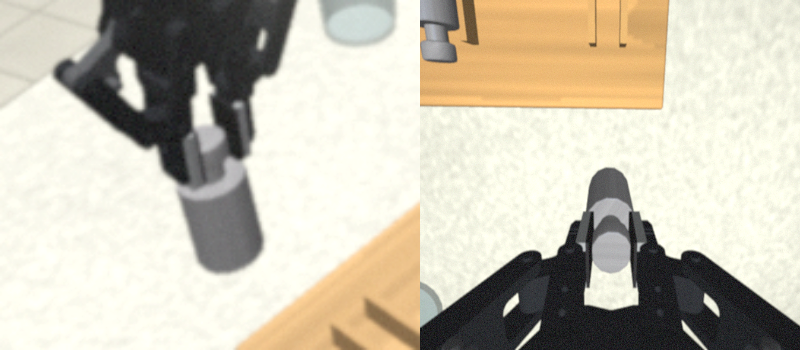

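```bash
python3 - <<'E'
from h import *
from cell import robot, viewer
e=np.array([np.cos(-.246),np.sin(-.246),0])
K=np.array([.7218,.27,.0656+.0125])
for n in("side","wrist"):
  s=viewer.snapshot(n); pickle.dump(s,open(n+"5.pkl","wb"))
  im=s["pixels"]
  for d in(70,80,90,100):
    a=np.cos(np.radians(d))*e+np.array([0,0,np.sin(np.radians(d))])
    m=sil(s,K-.075*a,a,1); print(n,d,proj(s,[K+.007*a,K-.075*a]).round(1).tolist(),cv2.boundingRect(m))
  g=cv2.cvtColor(im,cv2.COLOR_BGR2GRAY).astype(int)
  if n=="side": print([ (r,np.where(g[r,150:215]<100)[0][[0,-1]]+150) for r in(345,355,362,368) if (g[r,150:215]<100).any()], g[340:385:3,178])
  else: print(g[200:320:4,325].tolist())
E
```

```text
side 70 [[169.7, 318.3], [192.3, 373.0]] (159, 313, 48, 70)
side 80 [[170.2, 318.5], [186.4, 370.5]] (160, 313, 42, 68)
side 90 [[170.8, 318.8], [180.2, 366.6]] (158, 312, 38, 66)
side 100 [[171.5, 319.3], [173.9, 361.6]] (157, 312, 32, 62)
[(345, array([161, 190])), (355, array([164, 193])), (362, array([166, 195])), (368, array([167, 193]))] [125 105  76  73  75  78  78  78  75  78  74  76 102 164 165]
wrist 70 [[321.1, 339.0], [320.9, 215.2]] (275, 183, 93, 179)
wrist 80 [[321.1, 336.5], [320.9, 236.4]] (276, 204, 91, 161)
wrist 90 [[321.1, 333.7], [320.9, 258.3]] (276, 225, 91, 141)
wrist 100 [[321.1, 330.5], [321.0, 280.7]] (276, 248, 91, 118)
[166, 167, 169, 165, 168, 169, 164, 161, 65, 59, 66, 64, 60, 69, 65, 66, 64, 58, 110, 128, 121, 115, 120, 124, 69, 61, 63, 63, 60, 71]
```

The side bottom edge (row 377) and wrist foot edge (row 230) match the upright prediction within 2–3°. Ease the press and release.

>>> {"fn": "drive_tool", "kwargs": {
  "motion": "0 0 -0.004 0; 0 0 -0.007 0; 0 0 -0.007 0"
}}

```text
clock: 11.5
tool_pos: [0.718, 0.2704, 0.0654]
eef_rot: [179.9, 0.3, 165.9]
contact_force: [1.8, -2.0, 7.0]
opening: 0.0233
grip_force: 62.4
```

>>> {"fn": "drive_tool", "kwargs": {
  "motion": "0 0 0 0; 0 0 0 0; 0 0 0 0; 0 0 0 0; 0 0 0 0",
  "fingers": 0.5
}}

```text
clock: 12.0
tool_pos: [0.7151, 0.2706, 0.0619]
eef_rot: [-180.0, -0.1, 165.9]
contact_force: [-0.2, 0.9, 1.6]
opening: 0.0641
grip_force: 0.0
```

>>> {"fn": "drive_tool", "kwargs": {
  "motion": "0 0 0 0; 0 0 0 0; 0 0 0 0; 0 0 0 0; 0 0 0 0"
}}

```text
clock: 12.5
tool_pos: [0.7157, 0.2704, 0.0628]
eef_rot: [180.0, 0.0, 165.9]
contact_force: [0.4, -0.3, -0.6]
opening: 0.0641
grip_force: 0.0
```

```bash
python3 - <<'E'
from h import *
from cell import robot, viewer
o=robot.observe();print(o["tool_pos"],o["eef_rot"],o["contact_force"])
e=np.array([np.cos(-.246),np.sin(-.246),0])
s=viewer.snapshot("side"); w=viewer.snapshot("wrist")
im=s["pixels"].copy();iw=w["pixels"].copy()
f=np.append(o["tool_pos"][:2],0)
for c,i in((s,im),(w,iw)):
    q,_=cv2.findContours(sil(c,f,np.array([0,0,1.]),1),0,2); cv2.drawContours(i,q,-1,(0,0,255),1)
x,y=[int(v) for v in proj(s,f+[0,0,.05])[0]]; x=max(x-90,0);y=min(y-70,330)
cv2.imwrite("pics/a6.png",np.hstack([cv2.resize(im[y:y+150,x:x+180],(420,350)),cv2.resize(iw,(380,350))]))
E
```

```text
[0.71574664 0.27044145 0.06277386] [1.79997161e+02 3.09160397e-03 1.65911833e+02] [ 0.4386188  -0.2840129  -0.62366693]
```

View pics/a6.png

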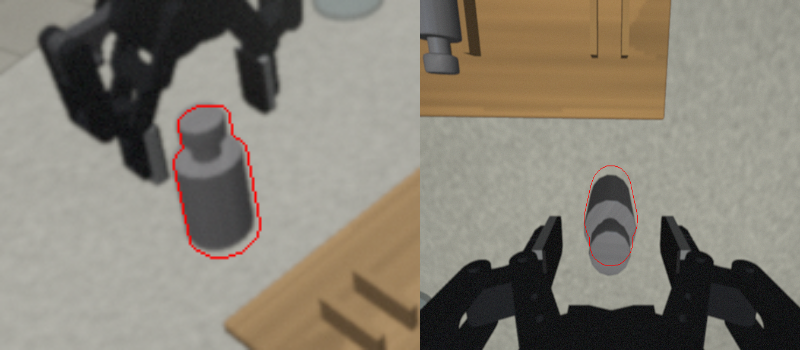

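The weight stands freely upright; it lies about 5 mm beyond the tool centre (outline drawn at TCP; wrist shift ≈ 8 px). Numeric fits from here on.

```bash
cat >> h.py <<'E'
def fit_up(views,x0,z):
    def c(p):
        return sum(np.abs(cv2.resize(sil(q,np.array([p[0],p[1],z]),np.array([p[2],p[3],1.]),2),(640,480),interpolation=cv2.INTER_AREA).astype(float)-m).sum()/m.sum() for q,m in views)
    x0=np.r_[x0,0,0]
    return minimize(c,x0,method="Nelder-Mead",options=dict(initial_simplex=np.vstack([x0]+[x0+d for d in np.diag([.006,.006,.08,.08])]),xatol=1e-4,fatol=1e-4))
E
python3 - <<'E'
from h import *
from cell import robot, viewer
s=viewer.snapshot("side"); w=viewer.snapshot("wrist"); t=viewer.snapshot("top")
mw=graymask(w,(265,215,115,175),140); f=np.array([.7157,.2704,0])
x,y=[int(v) for v in proj(s,f+[0,0,.04])[0]]
ms=graymask(s,(x-22,y-45,50,90),110)
print(cv2.boundingRect(mw),(mw>0).sum(),x,y,cv2.boundingRect(ms),(ms>0).sum(),robot.observe()["tool_pos"])
for v in([(w,mw)],[(s,ms)],[(w,mw),(s,ms)]):
    r=fit_up(v,f[:2],0.); print(r.x.round(4),r.fun)
# pan centre from both views, shield orientation from top
for n,c,z in(("top",t,95),("side",s,95)):
    p=proj(c,[.518,-.249,.08])[0]; g=c["pixels"]; print(n,p,g[int(p[1]),int(p[0])-60:int(p[0])+60:4].mean(1).round().tolist())
E
```

```text
(276, 239, 89, 140) 9472 179 347 (163, 336, 34, 42) 914 [0.71569353 0.27048418 0.06273158]
[ 0.7222  0.2681 -0.0172  0.0075] 0.01793894077901431
[ 0.726   0.2615 -0.577   0.5765] 0.1695885356330716
[ 0.7219  0.2663 -0.0153  0.0371] 0.9609689435461334
top [465.76682596 291.24407653] [125.0, 89.0, 137.0, 137.0, 105.0, 86.0, 81.0, 136.0, 136.0, 107.0, 107.0, 109.0, 109.0, 111.0, 113.0, 115.0, 111.0, 110.0, 110.0, 110.0, 109.0, 109.0, 130.0, 132.0, 132.0, 85.0, 86.0, 83.0, 87.0, 80.0]
side [421.5102293  193.26823788] [166.0, 164.0, 147.0, 149.0, 104.0, 104.0, 120.0, 122.0, 122.0, 112.0, 114.0, 115.0, 114.0, 112.0, 114.0, 114.0, 113.0, 114.0, 114.0, 113.0, 113.0, 115.0, 120.0, 120.0, 117.0, 102.0, 100.0, 133.0, 94.0, 104.0]
```

>>> {"fn": "drive_tool", "kwargs": {
  "motion": "-0.004 0 0 0; -0.007 0 0 0; -0.007 0 0 0; -0.007 0 0 0"
}}

```text
clock: 13.15
tool_pos: [0.7226, 0.2686, 0.0626]
eef_rot: [-180.0, -0.0, 165.9]
contact_force: [0.9, -0.8, -0.1]
opening: 0.064
grip_force: 0.0
```

>>> {"fn": "drive_tool", "kwargs": {
  "motion": "0 0 0 0; 0 0 0 0; 0 0 0 0; 0 0 0 0; 0 0 0 0",
  "fingers": -1
}}

```text
clock: 13.65
tool_pos: [0.7225, 0.2687, 0.063]
eef_rot: [-180.0, 0.0, 165.9]
contact_force: [-0.0, -0.4, 0.7]
opening: 0.0234
grip_force: 58.7
```

>>> {"fn": "drive_tool", "kwargs": {
  "motion": "0 0 -0.01 0; 0 0 -0.03 0; 0 0 -0.06 0; 0 0 -0.1 0; 0 0 -0.14 0"
}}

```text
clock: 14.15
tool_pos: [0.7218, 0.2687, 0.2039]
eef_rot: [-180.0, -0.1, 165.9]
contact_force: [1.6, -0.6, -4.6]
opening: 0.0233
grip_force: 59.3
```

>>> {"fn": "drive_tool", "kwargs": {
  "motion": "0 0 -0.05 0; 0 0 -0.098 0; 0 0 -0.098 0; 0 0 -0.098 0; 0 0 -0.098 0"
}}

```text
clock: 14.65
tool_pos: [0.7212, 0.2685, 0.2974]
eef_rot: [-179.9, -0.3, 165.9]
contact_force: [0.0, 0.5, -6.8]
opening: 0.0235
grip_force: 59.3
```

```bash
python3 - <<'E'
from h import *
from cell import robot, viewer
o=robot.observe();print(o["tool_pos"],o["eef_rot"],o["contact_force"],o["opening"])
w=viewer.snapshot("wrist"); pickle.dump(w,open("w7.pkl","wb"))
# pan fits from start pictures
for n,z in(("top",.08),("side",.08)):
    c=pickle.load(open(n+"0.pkl","rb")); g=cv2.cvtColor(c["pixels"],cv2.COLOR_BGR2GRAY)
    # radial edge search on projected circle, refine centre
    def score(p):
        A=proj(c,np.c_[p[0]+.0485*np.cos(T),p[1]+.0485*np.sin(T),0*T+z]).astype(np.float32); B=proj(c,np.c_[p[0]+.0515*np.cos(T),p[1]+.0515*np.sin(T),0*T+z]).astype(np.float32)
        gb=cv2.GaussianBlur(g,(0,0),.8).astype(np.float32)
        d=cv2.remap(gb,B[:,0],B[:,1],1)-cv2.remap(gb,A[:,0],A[:,1],1); return -np.clip(d,-5,25).mean()
    G=[(score((x,y)),x,y) for x in np.arange(.508,.529,.001) for y in np.arange(-.259,-.238,.001)]; print(n,sorted(G)[:4])
E
```

```text
[0.72120982 0.26851204 0.29736799] [-179.8573652    -0.28420059  165.91763226] [ 0.04394688  0.53482401 -6.83222751] 0.023460735833246236
top [(np.float32(-11.683764), np.float64(0.519), np.float64(-0.248)), (np.float32(-11.491064), np.float64(0.519), np.float64(-0.247)), (np.float32(-11.284693), np.float64(0.518), np.float64(-0.248)), (np.float32(-11.09873), np.float64(0.518), np.float64(-0.247))]
side [(np.float32(-2.0362792), np.float64(0.517), np.float64(-0.238)), (np.float32(-1.9952881), np.float64(0.517), np.float64(-0.239)), (np.float32(-1.9745849), np.float64(0.516), np.float64(-0.238)), (np.float32(-1.9068604), np.float64(0.518), np.float64(-0.239))]
```

>>> {"fn": "drive_tool", "kwargs": {
  "motion": "0.003 -0.02 0 0; 0.008 -0.06 0 0; 0.013 -0.1 0 0; 0.018 -0.14 0 0; 0.023 -0.18 0 0"
}}

```text
clock: 15.2
tool_pos: [0.6544, 0.0985, 0.297]
eef_rot: [-179.9, -0.3, 165.9]
contact_force: [0.6, -1.8, -4.2]
opening: 0.0235
grip_force: 59.7
```

>>> {"fn": "drive_tool", "kwargs": {
  "motion": "0.005 -0.04 0 0; 0.01 -0.08 0 0; 0.015 -0.12 0 0; 0.02 -0.16 0 0; 0.025 -0.2 0 0"
}}

```text
clock: 15.7
tool_pos: [0.5815, -0.0891, 0.2975]
eef_rot: [180.0, -0.3, 165.9]
contact_force: [0.7, -0.3, -5.2]
opening: 0.0232
grip_force: 59.6
```

>>> {"fn": "drive_tool", "kwargs": {
  "motion": "0.005 -0.04 0 0; 0.01 -0.08 0 0; 0.015 -0.12 0 0; 0.02 -0.155 0 0; 0.0236 -0.1705 0 0"
}}

```text
clock: 16.2
tool_pos: [0.5169, -0.2499, 0.2977]
eef_rot: [180.0, -0.3, 165.7]
contact_force: [-0.2, 0.8, -5.4]
opening: 0.0238
grip_force: 59.8
```

>>> {"fn": "drive_tool", "kwargs": {
  "motion": "0 0 0 0; 0 0 0 0; 0 0 0 0; 0 0 0 0; 0 0 0 0"
}}

```text
clock: 16.7
tool_pos: [0.5195, -0.2468, 0.3007]
eef_rot: [180.0, 0.0, 166.0]
contact_force: [0.2, -0.1, -4.3]
opening: 0.0232
grip_force: 59.8
```

```bash
cat > pc.py <<'E'
from h import *
from cell import robot, viewer
o=robot.observe();print(o["tool_pos"],o["eef_rot"],o["contact_force"],o["opening"])
w=viewer.snapshot("wrist"); pickle.dump(w,open("w8.pkl","wb"))
g=cv2.GaussianBlur(cv2.cvtColor(w["pixels"],cv2.COLOR_BGR2GRAY),(0,0),1.2).astype(np.float32)
# tilt check of the held weight (foot z from the TCP)
TT=np.linspace(0,2*np.pi,180)
def score(p,z=.08,r=.05,d=.0015):
    A,B=[proj(w,np.c_[p[0]+q*np.cos(TT),p[1]+q*np.sin(TT),0*TT+z]).astype(np.float32) for q in(r-d,r+d)]
    ok=(A[:,0]>0)&(A[:,0]<639)&(A[:,1]>0)&(A[:,1]<479)
    v=cv2.remap(g,B[:,0],B[:,1],1)-cv2.remap(g,A[:,0],A[:,1],1); v=np.clip(v[:,0],-10,20)*ok; return v.sum()/180, ok.mean()
G=[(*score((x,y)),round(x,4),round(y,4)) for x in np.arange(.506,.532,.001) for y in np.arange(-.260,-.236,.001)]
print(sorted(G)[::-1][:6]); print(proj(w,[.5187,-.248,.08]))
E
python3 pc.py
```

```text
[ 0.51952407 -0.24681352  0.30070586] [1.79988581e+02 3.61675777e-05 1.66005538e+02] [ 0.24963332 -0.11633977 -4.2690831 ] 0.023185481789514274
[(np.float32(17.371294), np.float64(1.0), np.float64(0.521), np.float64(-0.25)), (np.float32(17.174425), np.float64(1.0), np.float64(0.52), np.float64(-0.25)), (np.float32(17.140858), np.float64(1.0), np.float64(0.521), np.float64(-0.251)), (np.float32(16.612322), np.float64(1.0), np.float64(0.52), np.float64(-0.251)), (np.float32(15.843804), np.float64(1.0), np.float64(0.522), np.float64(-0.25)), (np.float32(15.734472), np.float64(1.0), np.float64(0.522), np.float64(-0.251))]
[[320.20934365 206.66656818]]
```

Wrist pan fit is strong at (0.5208, −0.250), near the top view's value; nudge and descend.

>>> {"fn": "drive_tool", "kwargs": {
  "motion": "-0.0016 -0.001 0.01 0; -0.0016 -0.001 0.035 0; -0.0016 -0.001 0.06 0; -0.0016 -0.001 0.085 0; -0.0016 -0.001 0.11 0"
}}

```text
clock: 17.25
tool_pos: [0.5203, -0.2489, 0.189]
eef_rot: [180.0, -0.0, 165.9]
contact_force: [-0.1, -0.2, -4.6]
opening: 0.0236
grip_force: 59.8
```

>>> {"fn": "drive_tool", "kwargs": {
  "motion": "0 0 0.015 0; 0 0 0.03 0; 0 0 0.038 0; 0 0 0.038 0; 0 0 0.038 0"
}}

```text
clock: 17.75
tool_pos: [0.521, -0.2495, 0.1537]
eef_rot: [-180.0, 0.1, 165.9]
contact_force: [0.5, -0.2, -5.2]
opening: 0.0232
grip_force: 59.8
```

```bash
python3 pc.py; python3 - <<'E'
from h import *
# held weight: score of foot-side outline edges in the wrist picture (weight darker than pan)
w=pickle.load(open("w8.pkl","rb")); g=cv2.GaussianBlur(cv2.cvtColor(w["pixels"],cv2.COLOR_BGR2GRAY),(0,0),1.2).astype(np.float32)
from cell import robot
tp=robot.observe()["tool_pos"]; z=tp[2]-.0628
def sc(x,y,tx):
    a=np.array([tx*np.cos(.246),-tx*np.sin(.246),1.]); m=sil(w,np.array([x,y,z]),a,1)
    c=max(cv2.findContours(m,0,1)[0],key=len)[:,0]; c=c[c[:,1]<(c[:,1].min()+45)].astype(np.float32); ctr=np.float32([c[:,0].mean(),c[:,1].max()+10])
    n=(c-ctr)/np.linalg.norm(c-ctr,axis=1)[:,None]; A,B=c-2*n,c+2*n
    return np.clip(cv2.remap(g,B[:,0].copy(),B[:,1].copy(),1)-cv2.remap(g,A[:,0].copy(),A[:,1].copy(),1),-10,40).mean()
G=sorted([(sc(tp[0]+i*.001,tp[1]+j*.001,t),i,j,t) for i in range(-7,8) for j in range(-4,5) for t in(-.06,-.03,0,.03,.06)])[::-1]; print(*G[:5],sep="\n")
E
```

```text
[ 0.52100991 -0.24953034  0.15367259] [-1.79962696e+02  9.16697638e-02  1.65920247e+02] [ 0.53756178 -0.1976579  -5.15762387] 0.023240427039143113
[(np.float32(13.71518), np.float64(1.0), np.float64(0.52), np.float64(-0.25)), (np.float32(13.678765), np.float64(1.0), np.float64(0.52), np.float64(-0.251)), (np.float32(13.623459), np.float64(1.0), np.float64(0.521), np.float64(-0.25)), (np.float32(13.606282), np.float64(1.0), np.float64(0.521), np.float64(-0.251)), (np.float32(13.569879), np.float64(1.0), np.float64(0.519), np.float64(-0.25)), (np.float32(13.428277), np.float64(1.0), np.float64(0.521), np.float64(-0.249))]
[[323.04323766 249.40521997]]
(np.float32(40.0), 0, 0, 0.06)
(np.float32(40.0), 0, 0, 0.03)
(np.float32(40.0), 0, 0, 0)
(np.float32(40.0), 0, 0, -0.03)
(np.float32(40.0), 0, 0, -0.06)
```

>>> {"fn": "drive_tool", "kwargs": {
  "motion": "0 0 0.003 0; 0 0 0.006 0; 0 0 0.008 0; 0 0 0.008 0"
}}

```text
clock: 18.2
tool_pos: [0.5201, -0.2489, 0.1443]
eef_rot: [180.0, -0.0, 165.9]
contact_force: [-0.9, 1.2, -5.6]
opening: 0.0237
grip_force: 59.8
```

>>> {"fn": "drive_tool", "kwargs": {
  "motion": "0 0 0.001 0; 0 0 0.002 0; 0 0 0.003 0; 0 0 0.003 0"
}}

```text
clock: 18.6
tool_pos: [0.5205, -0.2493, 0.1419]
eef_rot: [-180.0, 0.0, 165.9]
contact_force: [0.6, -0.8, -4.2]
opening: 0.0238
grip_force: 59.9
```

>>> {"fn": "drive_tool", "kwargs": {
  "motion": "0 0 0.001 0; 0 0 0.002 0; 0 0 0.002 0; 0 0 0.002 0"
}}

```text
clock: 19.0
tool_pos: [0.5206, -0.2493, 0.1401]
eef_rot: [-180.0, 0.0, 165.9]
contact_force: [0.2, 0.9, -2.3]
opening: 0.0232
grip_force: 60.0
```

>>> {"fn": "drive_tool", "kwargs": {
  "motion": "0 0 0.001 0; 0 0 0.002 0; 0 0 0.003 0; 0 0 0.003 0; 0 0 0.003 0"
}}

```text
clock: 19.5
tool_pos: [0.5206, -0.2493, 0.1371]
eef_rot: [-180.0, 0.0, 165.9]
contact_force: [0.6, -0.3, -0.2]
opening: 0.0235
grip_force: 60.3
```

Fully carried by the pan; release, partially open, and rise.

>>> {"fn": "drive_tool", "kwargs": {
  "motion": "0 0 0 0; 0 0 0 0; 0 0 0 0; 0 0 0 0; 0 0 0 0",
  "fingers": 0.2
}}

```text
clock: 20.0
tool_pos: [0.5204, -0.2491, 0.1368]
eef_rot: [-180.0, 0.0, 165.9]
contact_force: [-0.5, 0.1, -0.1]
opening: 0.0513
grip_force: 0.0
```

>>> {"fn": "drive_tool", "kwargs": {
  "motion": "0 0 -0.005 0; 0 0 -0.015 0; 0 0 -0.03 0; 0 0 -0.05 0; 0 0 -0.08 0"
}}

```text
clock: 20.5
tool_pos: [0.5198, -0.2487, 0.2174]
eef_rot: [180.0, -0.1, 165.9]
contact_force: [0.8, -0.1, -0.1]
opening: 0.0512
grip_force: 0.0
```

>>> {"fn": "drive_tool", "kwargs": {
  "motion": "0 0 -0.03 0; 0 0 -0.06 0; 0 0 -0.08 0; 0 0 -0.08 0; 0 0 -0.08 0"
}}

```text
clock: 21.0
tool_pos: [0.5204, -0.2492, 0.2975]
eef_rot: [-180.0, 0.1, 165.9]
contact_force: [0.5, 0.1, -0.6]
opening: 0.0511
grip_force: 0.0
```

```bash
python3 pc.py; python3 - <<'E'
from h import *
w=pickle.load(open("w8.pkl","rb"))
p=proj(w,[.5205,-.2495,.11])[0]; print(p)
g=cv2.cvtColor(w["pixels"],cv2.COLOR_BGR2GRAY); pr=[(r,g[r,int(p[0])]) for r in range(100,340,8)]; print([int(v) for _,v in pr])
x,y,=int(p[0])-60,int(p[1])-75
best=None
for thr in(60,70,80,90,100):
    m=graymask(w,(x,max(y,0),120,150),thr)
    r=fit_up([(w,m)],[.5205,-.2493],.0745); print(thr,(m>0).sum(),cv2.boundingRect(m),r.x.round(4),round(r.fun,3))
E
```

```text
[ 0.52043862 -0.24915975  0.29753593] [-1.79966875e+02  8.45389596e-02  1.65913589e+02] [ 0.5066371   0.1125676  -0.58834808] 0.05110741834716115
[(np.float32(17.615505), np.float64(1.0), np.float64(0.52), np.float64(-0.25)), (np.float32(17.56563), np.float64(1.0), np.float64(0.519), np.float64(-0.25)), (np.float32(16.515104), np.float64(1.0), np.float64(0.52), np.float64(-0.251)), (np.float32(16.47136), np.float64(1.0), np.float64(0.52), np.float64(-0.249)), (np.float32(16.21818), np.float64(1.0), np.float64(0.519), np.float64(-0.251)), (np.float32(16.206614), np.float64(1.0), np.float64(0.519), np.float64(-0.249))]
[[322.53332171 205.37984942]]
[321.37931221 214.10259194]
[159, 166, 139, 161, 167, 164, 164, 136, 134, 135, 133, 62, 103, 137, 137, 126, 130, 130, 134, 130, 156, 160, 157, 100, 98, 101, 90, 103, 86, 156]
60 52 (304, 189, 15, 13) [ 0.5277 -0.2489 -0.2384  0.0324] 31.9
70 199 (303, 188, 36, 15) [ 0.5199 -0.2503 -0.1378  0.0549] 7.68
80 253 (303, 188, 37, 16) [ 0.5271 -0.2518 -0.2443  0.0745] 5.762
90 283 (302, 187, 39, 19) [ 0.525  -0.2516 -0.2214  0.1005] 5.073
100 313 (301, 187, 40, 20) [ 0.5218 -0.2502 -0.1819  0.0528] 4.522
```

```bash
python3 - <<'E'
from h import *
w=pickle.load(open("w8.pkl","rb"));t=None
from cell import viewer
t=viewer.snapshot("top")
for dx in(-.005,0,.005):
    for tx in(0,.08): print(dx,tx,cv2.boundingRect(sil(w,np.array([.5204+dx*.97,-.2493-dx*.2435,.0745]),np.array([tx*.97,-tx*.2435,1.]),1)))
g=cv2.GaussianBlur(cv2.cvtColor(w["pixels"],cv2.COLOR_BGR2GRAY),(0,0),.7)
print(g[180:262:2,321].tolist()); print(g[212,285:360:2].tolist()); print(g[194,290:352:2].tolist())
for z in(.0745,.1305,.1565): print(z,[proj(w,[.5204+k*r*.97,-.2493-k*r*.2435,z])[0].round(1).tolist() for k in(-1,1) for r in((.019,) if z<.14 else (.013,))])
E
```

```text
-0.005 0 (298, 181, 48, 57)
-0.005 0.08 (298, 181, 48, 65)
0 0 (298, 187, 48, 57)
0 0.08 (298, 187, 48, 65)
0.005 0 (299, 192, 47, 58)
0.005 0.08 (299, 192, 47, 66)
[135, 135, 137, 116, 69, 59, 59, 65, 102, 134, 138, 137, 135, 109, 73, 110, 136, 138, 136, 134, 131, 135, 137, 131, 130, 132, 134, 133, 132, 128, 125, 128, 134, 135, 135, 134, 132, 132, 142, 158, 158]
[134, 134, 133, 136, 137, 135, 130, 115, 124, 129, 130, 123, 94, 89, 109, 124, 134, 135, 136, 137, 136, 127, 107, 87, 99, 131, 136, 135, 131, 123, 132, 135, 134, 134, 136, 136, 136, 136]
[136, 138, 138, 138, 139, 137, 138, 129, 96, 64, 56, 55, 56, 58, 64, 65, 64, 63, 65, 62, 61, 61, 67, 93, 125, 136, 135, 136, 137, 139, 138]
0.0745 [[321.6, 186.5], [321.7, 225.6]]
0.1305 [[321.5, 196.0], [321.6, 241.4]]
0.1565 [[321.4, 209.6], [321.5, 243.1]]
```

The edges match an upright, centred weight: foot row 187, body top row about 197, knob row about 208. Handing in.

```bash
python3 -c "
from cell import robot
print(robot.job_done())"
```

```text
the job is handed in; nothing more can be done
None
```

I stood the large weight upright on the bench and let go. I then took it again from above and set it down upright on the balance pan, about 1 mm from the centre by the wrist camera, and released it. The job was handed in at about 21 s; no verdict came back.

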